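Try the icing syringes and set aside those that stick

ROBOT

A 6-joint arm with a two-finger parallel gripper is mounted at the origin on a cart in front of the work surface, level with it; the furniture and walls round the work are solid. World frame = base frame: x ahead of the robot, y to its left, z up, the work surface at z = 0. Lengths are in m, angles in rad, forces in N, time in s.
With the tool pointing down it reaches from about 0.35 to 0.725 m from the base axis. Payload 4.3 kg.
Tool frame: the origin (TCP) lies on the centre line of the jaws, within the pads' length; the fingertips stand env.tip_extent ahead of it and the grasp point (between the pads) lies 11 mm behind it (env.tip_extent is the distance from the TCP to the fingertips, in m); z points along the fingers, y is the line along which they close (so a half turn about z gives the same grasp; the last joint's range is limited). The gripper opens to 85 mm and grips with 20 to 120 N. Pads are 22 mm wide; open, the fingers measure 114 mm over their backs; the gripper's body (76 mm by 85 mm) begins 54 mm behind the grasp point. The pads swing forward as they close: fully open they stand 13 mm farther back than shut.
Start: joints at [1.011, 0.377, 0.081, 1.274, 0, 1.46], TCP at [0.25, 0.518, 0.239] pointing down, gripper open.
Joint ranges: [-2.72, 2.72], [-0.84, 1.66], [-1.02, 1.22], [-1.77, 2.12], [-1.37, 1.28], [-3.14, 3.14]. Speed limits (rad/s): [2.57, 2.57, 3.14, 3.14, 3.14, 3.14].

INTERFACE

Orientations are given as a rotation vector (axis times angle).
In Python, from workcell import env gives the robot as it stands.
- The arm moves only by the shell command python3 nudge.py 'ROWS' [FORCE]. ROWS is a JSON list of rows, 1 to 8 of them, each of 7 numbers: dx, dy, dz in m, then a rotation vector rx, ry, rz in rad, then the finger opening in m; each row is the pose to reach, as a shift and turn from the pose commanded when the command began, along the tool's axes at that moment; what a row does not reach only later rows make up. A row lasts 1/12 s, in which the tool goes at most 0.0417 m and 0.125 rad, less where a joint would pass 70% of its speed; a pose out of reach is approached as far as the arm can. The fingers move at their own pace and stop on an object; FORCE is the grip in N (left out, the last holds). Time passes only in rows, so rows that do not move let the fingers close. It prints the time, the measured TCP pose, the force, the opening and the grip force at its end.
- env.read_state(): the state, without advancing time (a new reading comes with each control period).
- env.snapshot(name): name is "scene" or "top"; returns the picture (384x512x3 uint8, red, green, blue); there is no depth.
- env.camera_info(name): a dict with "fov_y" (degrees; the focal length in pixels is half the picture's height over the tangent of half this angle, whatever the lens; pixels are square), "cx", "cy" (the principal point, pixels), "k1" (the pictures are not rectified: a ray, as slopes to the right and down, at radius r is drawn at 1 + k1 r^2 times it, then the intrinsics apply), "world_from_camera" (4x4, takes a point from camera to world coordinates). Camera axes: x right, y down, z forward; pixel columns grow to the right and rows downward; lengths in m; the calibration is good to about 2 mm. A picture is of the moment at which its call begins. camera_info takes no time and is no camera call.
- env.hand_in(): hands the job in; it is judged then, once.
The state is a dict: "time_s": time; "q": joint angles; "qd": joint speeds; "tau": joint torques, N m; "eef_pos": TCP position; "ee_rot": TCP orientation; "contact_force": force on the tool from outside, world axes, zero at the start; "torque": the same for the moment, N m; "gripper_width": finger opening in m; "grasp_force": force on a finger pad.
Only numpy, scipy, OpenCV 4.12 (cv2) and the standard library are available. Lean on these libraries where they do the work, as an engineer would, in place of code of your own. Each camera call takes 0.05 s, during which the arm holds its last target. There are 200 camera calls.

TASK

With the rack's keeper still down on the three icing syringes, push every plunger in as far as it goes: the free ones must end fully home, one that sticks stops part-way. Then swing the sprung keeper up until it stays open by itself and leave it up, lift out each syringe whose plunger sticks and lay it down on the chopping board, with its plunger as it stuck. The good ones stay in the rack, and the things standing around and on the board are left where they are.

Things in the scene. Friction and masses are not known exactly. Their poses are not given: they have to be found in the camera images.
- rack: fixed steel rack, 176 x 232 mm. Origin under it at worktop height; x points from thumb discs to nozzles, y left across its lanes at y = 75, 0, -75 mm; barrel axes 45 mm high. They lie in notched plates 6 mm thick at x = -44 and 33 mm (posts 55 mm high); between these the sides are free down to the base's top at 9 mm. Flanges bear on the front plate in pushing
- keeper (a joint): angle of the wire frame hinged at the rack's far end: 0 = down, its 8 mm cross bar (rack x = -25 mm) just above the barrels so that none can be lifted out; grows as it swings up and away from the robot. A spring strut pulls it down below about 1.2 rad; beyond that it throws it on to its stop at 2.0 rad, where it stays. Lifting at the grip takes up to about 5 N
- keeper_grip (a point): centre of the keeper's wooden grip, a round bar 16 mm thick and 26 mm long, parallel to the hinge (rack y); 90 mm above the worktop when down, at rack x = -45 mm. Pinched from above on its two end faces it can turn between the fingers; it moves on a circle of radius 111 mm about the hinge line
- keeper_hinge (a point): point on the keeper's hinge line (parallel to rack y) in the rack's middle, at rack x = 65 mm, 78 mm above the worktop; the space there is open, the hinge pins are at the rack's two sides
- board: chopping board lying fixed on the worktop left of the rack, 220 x 340 x 20 mm. Origin: centre of its underside; its long side is its own y, which points back towards the robot; x points left, z up. A tumbler and a lemon stand on its far part; its near half is free. A syringe lying on it has its axis about 39 mm above the worktop
- syringe_a: icing syringe lying level in the rack: aluminium barrel 36 mm thick, 105 mm long, nozzle 35 mm more, white finger flange 6 mm thick, 56 mm wide, 38 mm tall at the back end. Origin: on the axis where the barrel starts, at the flange's nozzle-side face (rack x = -48.5 mm at the start). x points along the axis to the nozzle, z up. About 0.16 kg. All three look alike; which lane each lies in varies
- barrel_a (a point): point on the axis of the barrel of syringe_a, 43.5 mm towards the nozzle from its origin: halfway between the rack's plates, where the barrel is best gripped from above, and near the centre of mass
- plunger_a (a joint): how far the plunger of syringe_a is pushed in (m): 0 = drawn out, 0.045 = fully home (disc 2 mm from the flange). A free plunger needs 3 to 4 N all the way; one that sticks (dried icing inside) goes easily for 10 to 30 mm and then stops dead well short of home. It stays where it is left
- thumb_a (a point): centre of the outer (robot-side) face of the thumb disc of syringe_a's plunger: upright disc 36 mm in diameter, 6 mm thick, 59 mm behind the syringe's origin when drawn out; pushed along the syringe's x
- syringe_b: icing syringe lying level in the rack: aluminium barrel 36 mm thick, 105 mm long, nozzle 35 mm more, white finger flange 6 mm thick, 56 mm wide, 38 mm tall at the back end. Origin: on the axis where the barrel starts, at the flange's nozzle-side face (rack x = -48.5 mm at the start). x points along the axis to the nozzle, z up. About 0.16 kg. All three look alike; which lane each lies in varies
- barrel_b (a point): point on the axis of the barrel of syringe_b, 43.5 mm towards the nozzle from its origin: halfway between the rack's plates, where the barrel is best gripped from above, and near the centre of mass
- plunger_b (a joint): how far the plunger of syringe_b is pushed in (m): 0 = drawn out, 0.045 = fully home (disc 2 mm from the flange). A free plunger needs 3 to 4 N all the way; one that sticks (dried icing inside) goes easily for 10 to 30 mm and then stops dead well short of home. It stays where it is left
- thumb_b (a point): centre of the outer (robot-side) face of the thumb disc of syringe_b's plunger: upright disc 36 mm in diameter, 6 mm thick, 59 mm behind the syringe's origin when drawn out; pushed along the syringe's x
- syringe_c: icing syringe lying level in the rack: aluminium barrel 36 mm thick, 105 mm long, nozzle 35 mm more, white finger flange 6 mm thick, 56 mm wide, 38 mm tall at the back end. Origin: on the axis where the barrel starts, at the flange's nozzle-side face (rack x = -48.5 mm at the start). x points along the axis to the nozzle, z up. About 0.16 kg. All three look alike; which lane each lies in varies
- barrel_c (a point): point on the axis of the barrel of syringe_c, 43.5 mm towards the nozzle from its origin: halfway between the rack's plates, where the barrel is best gripped from above, and near the centre of mass
- plunger_c (a joint): how far the plunger of syringe_c is pushed in (m): 0 = drawn out, 0.045 = fully home (disc 2 mm from the flange). A free plunger needs 3 to 4 N all the way; one that sticks (dried icing inside) goes easily for 10 to 30 mm and then stops dead well short of home. It stays where it is left
- thumb_c (a point): centre of the outer (robot-side) face of the thumb disc of syringe_c's plunger: upright disc 36 mm in diameter, 6 mm thick, 59 mm behind the syringe's origin when drawn out; pushed along the syringe's x
- cane_glass_0: glass tumbler in a cane sleeve, 73 mm wide, 142 mm tall, on the far part of the board. Origin: centre of its underside, z up. To be left alone
- lemon_a: lemon, 76 x 57 x 59 mm, on the far part of the board. Origin: centre of its underside, z up. To be left alone
- honey_jar: honey jar, 71 mm wide, 82 mm tall, behind the rack. Origin: centre of its underside, z up. To be left alone
- salt_shaker: salt shaker, 44 mm wide, 90 mm tall, behind the rack. Origin: centre of its underside, z up. To be left alone
- spice_0: spice jar, 45 mm wide, 106 mm tall, behind the rack. Origin: centre of its underside, z up. To be left alone

How it is judged:
By the outcome, as a careful person would: the job done as asked, in the order asked, and still so for the second after the job is handed in, with the robot touching nothing.
It also fails if it takes over 72 s, if anything falls off the work surface, if the arm or the gripper's body presses on something with over 40 N, if the wrist force passes 120 N, or if a joint passes its speed limit or range.

## Working session

There is one attempt and no reset: what is moved stays moved. The work goes in short steps, Python scripts to look and compute and a shell command to move; the robot and the scene stay as the last step left them, time stands still between calls to the robot, and variables do not carry over. Pictures are saved under pics/ and viewed, at most 10 in all, crops included, and the job is handed in when it is done.

```bash
ls; mkdir -p pics; python3 - <<'E'
from workcell import env
import cv2,numpy as np
for n in("scene","top"):
    c=env.camera_info(n);print(n,c)
    cv2.imwrite(f"pics/{n}0.png",env.snapshot(n)[:,:,::-1])
print(env.tip_extent,env.read_state())
E
```

```text
nudge.py
pics
workcell.py
scene {'fov_y': 52.95530713851642, 'cx': 258.3455329918575, 'cy': 195.3954331424947, 'k1': -0.12791466603506002, 'world_from_camera': array([[ 0.51289149, -0.55986894,  0.65076039, -0.02960257],
       [-0.85830171, -0.34869231,  0.37647291, -0.04125381],
       [ 0.01613965, -0.75163851, -0.65937779,  0.70609607],
       [ 0.        ,  0.        ,  0.        ,  1.        ]])}
top {'fov_y': 52.72002681161614, 'cx': 246.93039297657666, 'cy': 190.89673192682156, 'k1': 0.018495129267560688, 'world_from_camera': array([[-0.00125789, -0.99477357,  0.10209783,  0.52301796],
       [-0.99969134, -0.00128233, -0.02481079,  0.31375912],
       [ 0.02481204, -0.10209753, -0.99446491,  0.92798559],
       [ 0.        ,  0.        ,  0.        ,  1.        ]])}
0.008 {'time_s': 0.1, 'q': array([ 1.01071846e+00,  3.78025010e-01,  7.97964739e-02,  1.27439930e+00,
       -1.25284913e-06,  1.46047259e+00]), 'qd': array([ 0.00147326, -0.00265064,  0.00260882, -0.00020924,  0.00153731,
        0.00045971]), 'tau': array([ 1.30663208e-03, -4.64695537e+01,  2.70581388e+01,  1.20445740e-02,
       -7.15872784e-05, -1.24468269e-05]), 'eef_pos': array([0.24968717, 0.51734005, 0.23844863]), 'ee_rot': array([-7.00398475e-01, -3.06190484e+00,  2.71693195e-03]), 'contact_force': array([0.09642323, 0.42341988, 0.4896419 ]), 'torque': array([-4.93871105e-04, -3.44152825e-02, -7.89521538e-05]), 'grasp_force': 0.0, 'gripper_width': 0.08586328734120434}
```
View pics/scene0.png

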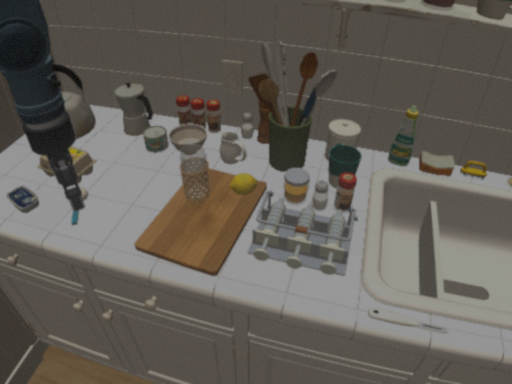

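View pics/top0.png

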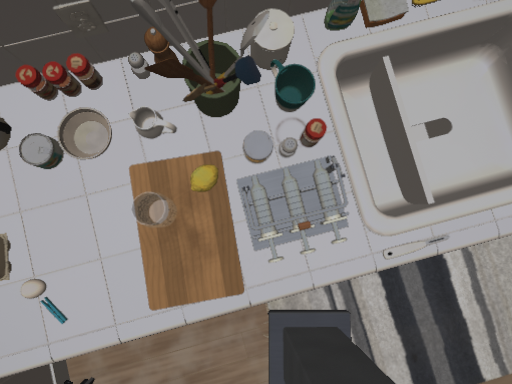

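The rack is at scene (303,235) and top (293,205). The board is at scene (205,215) and top (187,230), with the tumbler and lemon on its far part and its near half free. The thumb discs are near top (276,258), (307,250) and (339,241). I'll zoom in on the rack.

```bash
cat > h.py <<'E'
import numpy as np,cv2
from workcell import env
def K(c):
    f=192/np.tan(np.radians(c['fov_y']/2)); return np.array([[f,0,c['cx']],[0,f,c['cy']],[0,0,1.]])
def ray(n,p):
    c=env.camera_info(n);T=c['world_from_camera']
    s=cv2.undistortPoints(np.array([[p]],float),K(c),np.array([c['k1'],0,0,0,0.]))[0,0]
    return T[:3,3],T[:3,:3]@np.array([s[0],s[1],1.])
def plane(n,p,z):
    o,d=ray(n,p);return o+d*(z-o[2])/d[2]
def tri(ps,pt):
    a,d=ray('scene',ps);b,e=ray('top',pt)
    s=np.linalg.lstsq(np.c_[d,-e],b-a,rcond=None)[0]
    p,q=a+d*s[0],b+e*s[1];return (p+q)/2,np.linalg.norm(p-q)
def proj(n,P):
    c=env.camera_info(n);T=np.linalg.inv(c['world_from_camera'])
    return cv2.projectPoints(np.array([P],float),cv2.Rodrigues(T[:3,:3])[0],T[:3,3],K(c),np.array([c['k1'],0,0,0,0.]))[0][0,0]
def crop(src,x,y,w,h,k,out):
    im=cv2.imread(src)[y:y+h,x:x+w];cv2.imwrite(out,cv2.convertScaleAbs(cv2.resize(im,None,fx=k,fy=k,interpolation=cv2.INTER_CUBIC),alpha=1.4))
E
python3 - <<'E'
from h import *
crop('pics/scene0.png',245,180,120,95,6,'pics/sc1.png')
crop('pics/top0.png',230,150,125,120,5,'pics/tc1.png')
E
```

View pics/sc1.png

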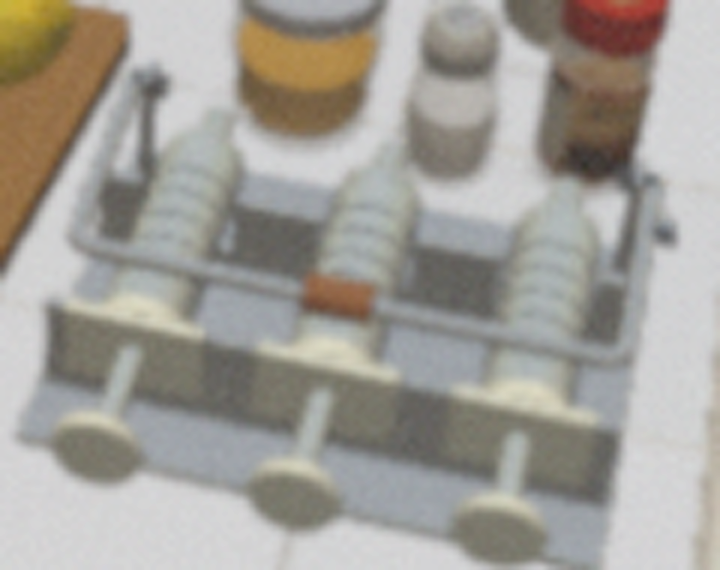

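View pics/tc1.png

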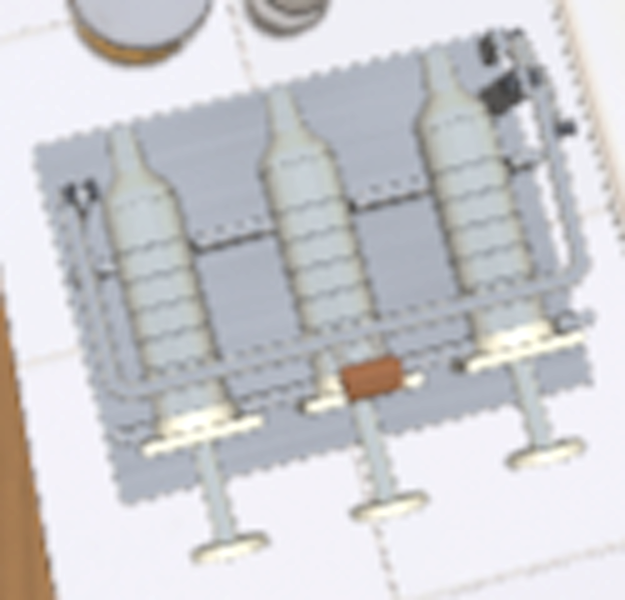

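The scene crop shows three discs with face centres at crop (95,450), (293,497) and (499,532), and the brown grip at (340,296). The top crop shows the discs at (229,548), (388,505) and (545,453), the grip at (372,377), and the base corners at (37,147), (122,503) and (592,380).

```bash
python3 - <<'E'
from h import *
S=lambda u,v:(245+(u+.5)/6-.5,180+(v+.5)/6-.5)
T=lambda u,v:(230+(u+.5)/5-.5,150+(v+.5)/5-.5)
np.set_printoptions(precision=4,suppress=True)
D=[]
for s,t in [((95,450),(229,548)),((293,497),(388,505)),((499,532),(545,453))]:
    p,e=tri(S(*s),T(*t));D.append(p);print('disc',p,e, 'sc@45',plane('scene',S(*s),.045),'top rim@63',plane('top',T(*t),.063))
G=[]
for n in('scene','top'):
    im=cv2.imread(f'pics/{n}0.png');h=cv2.cvtColor(im,cv2.COLOR_BGR2HSV)
    m=((h[...,0]<13)&(h[...,1]>100)).astype(np.uint8)
    k,_,st,c=cv2.connectedComponentsWithStats(m)
    g=proj(n,D[1]+[.06,0,.045]);i=1+np.argmin(np.linalg.norm(c[1:]-g,axis=1));print(n,c[i],st[i]);G.append(c[i])
print('grip',tri(*G),plane('scene',G[0],.09),plane('top',G[1],.09))
B=[plane('top',T(*q),.009) for q in((37,147),(122,503),(592,380))];print(B,np.linalg.norm(B[0]-B[1]),np.linalg.norm(B[1]-B[2]))
e=B[1]-B[2];print('yaw from near edge',np.arctan2(-e[0],e[1]));e=B[0]-B[1];print('left edge',np.arctan2(e[1],e[0]))
e=D[0]-D[2];print('discs yaw',np.arctan2(-e[0],e[1]),np.linalg.norm(e))
print('rack origin from edges',(B[0]+B[2])/2)
# flange tops
F=[plane('top',T(*q),.064) for q in((202,434),(525,347))];e=F[0]-F[1];print('fl',F,np.arctan2(-e[0],e[1]),np.linalg.norm(e))
# hinge right/left in scene/top
for s,t in [((152,82),(80,193)),((650,185),(518,40))]: print('hinge',tri(S(*s),T(*t)))
# board near corners
for q in((130,163),(220,152),(244,294),(150,308)): print('board',plane('top',q,.02))
for q in((146,249),(212,263)): print('board sc',plane('scene',q,.02))
E
```

```text
disc [0.4576 0.2294 0.0422] 0.004526297885852596 sc@45 [0.4543 0.2301 0.045 ] top rim@63 [0.4603 0.2295 0.063 ]
disc [0.4768 0.1567 0.0414] 0.0041924286281729015 sc@45 [0.4728 0.1573 0.045 ] top rim@63 [0.479  0.1587 0.063 ]
disc [0.5003 0.0848 0.0427] 0.004211690149835951 sc@45 [0.4971 0.0861 0.045 ] top rim@63 [0.5018 0.0882 0.063 ]
scene [300.25 229.05] [296 226  10   7  40]
top [304.1061 225.1515] [299 222  11   8  66]
grip (array([0.5333, 0.1717, 0.089 ]), np.float64(0.005896759170147442)) [0.5305 0.1737 0.09  ] [0.5348 0.1693 0.09  ]
[array([0.6459, 0.3145, 0.009 ]), array([0.4774, 0.2744, 0.009 ]), array([0.5348, 0.0508, 0.009 ])] 0.17324279014109079 0.2308638462082141
yaw from near edge 0.25130954968775726
left edge 0.23384724529616385
discs yaw 0.2868854598919719 0.15073905641860522
rack origin from edges [0.5904 0.1827 0.009 ]
fl [array([0.5103, 0.2411, 0.064 ]), array([0.5488, 0.0962, 0.064 ])] 0.2595078382978227 0.1499658830190472
hinge (array([0.6156, 0.2969, 0.0759]), np.float64(0.0033181316475421724))
hinge (array([0.6872, 0.0981, 0.0589]), np.float64(0.007318621568580264))
board [0.6818 0.5661 0.02  ]
board [0.7091 0.355  0.02  ]
board [0.3788 0.2981 0.02  ]
board [0.3492 0.5111 0.02  ]
board sc [0.3448 0.4763 0.02  ]
board sc [0.3938 0.3206 0.02  ]
```

```bash
cat >> h.py <<'E'
from scipy.spatial.transform import Rotation as Ro
O=np.array([0,0,0.]);YAW=0.
def setup():
    L=[(-.1045,.075),(-.1045,0),(-.1045,-.075),(-.0515,.075),(-.0515,-.075),(-.045,0)]
    W=[(.459,.2294),(.478,.1570),(.501,.0850),(.5103,.2411),(.5488,.0962),(.5333,.1717)]
    L,W=np.array(L),np.array(W);l,w=L-L.mean(0),W-W.mean(0)
    y=np.arctan2((l[:,0]*w[:,1]-l[:,1]*w[:,0]).sum(),(l*w).sum())
    R=np.array([[np.cos(y),-np.sin(y)],[np.sin(y),np.cos(y)]]);o=W.mean(0)-R@L.mean(0)
    return y,R,o,W-(L@R.T+o)
YAW,R2,O2,_res=setup()
def w(x,y,z): return np.r_[R2@[x,y]+O2,z]
def rack(p): return np.r_[R2.T@(np.array(p[:2])-O2),p[2]]
def st(): # state in rack frame
    s=env.read_state();R=Ro.from_rotvec(s['ee_rot']);F=Ro.from_euler('z',-YAW).apply(s['contact_force'])
    e=(Ro.from_euler('z',-YAW)*R).as_matrix()
    print('t',round(s['time_s'],2),'rack mm',np.round(rack(s['eef_pos'])*1e3,1),'toolx',np.round(e[:,0],3),'tooly',np.round(e[:,1],3),'F',np.round(F,1),'w',round(s['gripper_width'],4),'gf',round(s['grasp_force'],1),'q6',np.round(s['q'],2))
def to(x,y,z):
    s=env.read_state();print('tool shift',np.round(Ro.from_rotvec(s['ee_rot']).inv().apply(w(x,y,z)-s['eef_pos']),4))
E
python3 - <<'E'
from h import *
np.set_printoptions(precision=4,suppress=True)
print(YAW,O2,_res*1e3);st();to(-.15,.075,.239)
for p in [(.065,.1),(.065,-.1)]:print(w(*p,.078))
E
```

```text
Traceback (most recent call last):
NameError: name '_res' is not defined
```

```bash
sed -i 's/_res/RES/' h.py; python3 - <<'E'
from h import *
np.set_printoptions(precision=4,suppress=True)
print(YAW,O2,RES*1e3);st();to(-.15,.075,.239)
E
```

```text
0.26641004899106774 [0.5793 0.1836] [[ 0.2888  0.9077]
 [-0.4564  0.8619]
 [ 2.7984  1.216 ]
 [ 0.4585 -1.3456]
 [-0.5319 -1.5373]
 [-2.5574 -0.1027]]
t 0.1 rack mm [-230.1  408.7  238.4] toolx [-0.754  0.656  0.   ] tooly [ 0.656  0.754 -0.002] F [0.2 0.4 0.5] w 0.0859 gf 0.0 q6 [ 1.01  0.38  0.08  1.27 -0.    1.46]
tool shift [-0.2795 -0.1991 -0.0002]
```

```bash
python3 nudge.py '[[-0.2795,-0.1991,0,0,0,-0.716,0],[-0.2795,-0.1991,0,0,0,-0.716,0],[-0.2795,-0.1991,0,0,0,-0.716,0],[-0.2795,-0.1991,0,0,0,-0.716,0],[-0.2795,-0.1991,0,0,0,-0.716,0],[-0.2795,-0.1991,0,0,0,-0.716,0],[-0.2795,-0.1991,0,0,0,-0.716,0],[-0.2795,-0.1991,0,0,0,-0.716,0]]' 20; python3 -c "
from h import *
st();to(-.15,.075,.045)"
```

```text
time_s: 0.77
eef_pos: [0.3998, 0.2438, 0.239]
ee_rot: [0.42, -3.113, 0.0]
contact_force: [0.4, -0.1, 0.3]
gripper_width: 0.0003
grasp_force: 0.0
t 0.77 rack mm [-157.3  105.2  239. ] toolx [-1.    -0.002  0.   ] tooly [-0.002  1.    -0.   ] F [ 0.4 -0.2  0.3] w 0.0003 gf 0.0 q6 [ 0.41  0.16 -0.21  1.2   0.    0.14]
tool shift [-0.0073 -0.0302  0.194 ]
```

```bash
python3 nudge.py '[[-0.007,-0.030,0.04,0,0,0,0],[-0.007,-0.030,0.08,0,0,0,0],[-0.007,-0.030,0.12,0,0,0,0],[-0.007,-0.030,0.16,0,0,0,0],[-0.007,-0.030,0.194,0,0,0,0],[-0.007,-0.030,0.194,0,0,0,0],[-0.007,-0.030,0.194,0,0,0,0]]'; python3 -c "
from h import *
st()
cv2.imwrite('pics/a.png',env.snapshot('scene')[:,:,::-1]);crop('pics/a.png',225,150,160,120,5,'pics/a1.png')"
```

```text
time_s: 1.35
eef_pos: [0.4118, 0.2174, 0.044]
ee_rot: [0.416, -3.108, 0.002]
contact_force: [-0.4, 0.3, 0.8]
gripper_width: -0.0003
grasp_force: 0.0
t 1.35 rack mm [-152.7   76.7   44. ] toolx [-1.     0.     0.006] tooly [ 0.  1. -0.] F [-0.3  0.4  0.8] w -0.0003 gf 0.0 q6 [ 0.35  0.33 -0.54  0.71  0.    0.08]
```

View pics/a1.png

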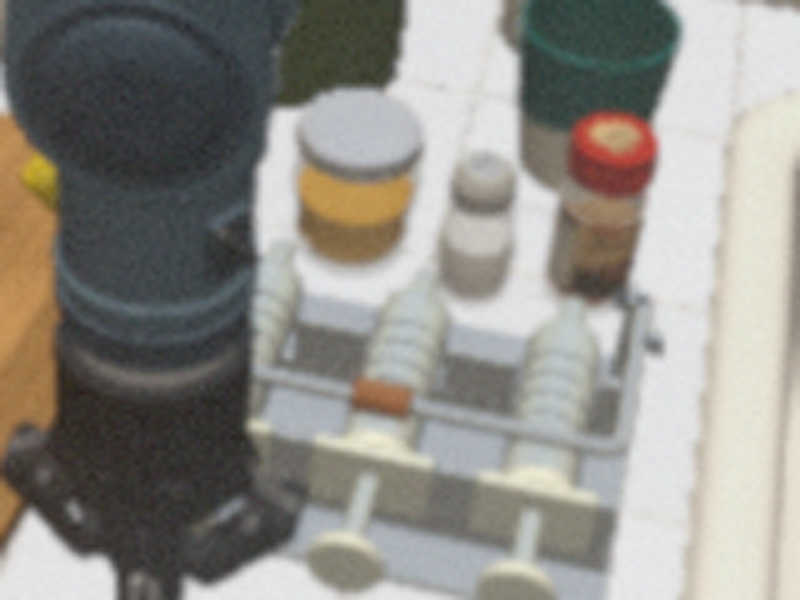

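The gripper is closed and stands behind the left disc, clear of it. I'll push in guarded small steps.

```bash
cat > ck.py <<'E'
import sys
from h import *
st();s=env.read_state();F=Ro.from_euler('z',-YAW).apply(s['contact_force'])
sys.exit(int(abs(F[0])>8))
E
G='python3 nudge.py'
python3 nudge.py '[[-0.015,-0.001,-0.001,0,0,0,0],[-0.03,-0.001,-0.001,0,0,0,0],[-0.03,-0.001,-0.001,0,0,0,0]]' >/dev/null; python3 ck.py && 
python3 nudge.py '[[-0.004,0,0,0,0,0,0],[-0.008,0,0,0,0,0,0],[-0.010,0,0,0,0,0,0],[-0.010,0,0,0,0,0,0]]'>/dev/null; python3 ck.py && 
python3 nudge.py '[[-0.003,0,0,0,0,0,0],[-0.003,0,0,0,0,0,0]]'>/dev/null; python3 ck.py &&
python3 nudge.py '[[-0.003,0,0,0,0,0,0],[-0.003,0,0,0,0,0,0]]'>/dev/null; python3 ck.py &&
python3 nudge.py '[[-0.003,0,0,0,0,0,0],[-0.003,0,0,0,0,0,0]]'>/dev/null; python3 ck.py &&
python3 nudge.py '[[-0.003,0,0,0,0,0,0],[-0.003,0,0,0,0,0,0]]'>/dev/null; python3 ck.py
```

```text
t 1.65 rack mm [-114.8   76.3   49.8] toolx [-1.     0.    -0.008] tooly [0.    1.    0.001] F [ 0.3 -0.2 -0.6] w 0.0 gf 0.0 q6 [ 0.34  0.37 -0.45  0.74  0.    0.08]
t 1.98 rack mm [-110.    76.    46.8] toolx [-1.  0. -0.] tooly [0. 1. 0.] F [-2.3 -0.5  1. ] w -0.0001 gf 0.7 q6 [ 0.34  0.39 -0.43  0.75  0.    0.07]
t 2.15 rack mm [-107.1   75.9   46.4] toolx [-1.  0.  0.] tooly [0. 1. 0.] F [-2.5 -0.5  2.2] w -0.0 gf 1.1 q6 [ 0.34  0.4  -0.43  0.75  0.    0.07]
t 2.32 rack mm [-103.8   75.9   46.3] toolx [-1.  0.  0.] tooly [0. 1. 0.] F [-2.  -0.6  1.2] w -0.0003 gf 1.2 q6 [ 0.34  0.4  -0.42  0.75  0.    0.07]
t 2.48 rack mm [-101.    75.9   46.2] toolx [-1.     0.     0.001] tooly [ 0.  1. -0.] F [-3.5 -0.7  1.6] w -0.0001 gf 1.7 q6 [ 0.34  0.41 -0.41  0.75 -0.    0.07]
t 2.65 rack mm [-100.8   75.8   45.6] toolx [-1.     0.     0.006] tooly [ 0.  1. -0.] F [-8.6 -0.3  5.1] w -0.0002 gf 4.1 q6 [ 0.34  0.41 -0.41  0.76  0.    0.07]
```

```bash
python3 nudge.py '[[-0.003,0,0,0,0,0,0],[-0.003,0,0,0,0,0,0],[-0.003,0,0,0,0,0,0]]'>/dev/null; python3 ck.py;python3 nudge.py '[[-0.002,0,0,0,0,0,0],[-0.002,0,0,0,0,0,0]]'>/dev/null; python3 ck.py
```

```text
t 2.9 rack mm [-100.6   75.8   45.2] toolx [-1.   -0.    0.01] tooly [-0.  1. -0.] F [-14.2  -0.2   9.6] w -0.0003 gf 7.1 q6 [ 0.34  0.42 -0.4   0.77  0.    0.07]
t 3.07 rack mm [-100.5   75.8   44.9] toolx [-1.    -0.     0.014] tooly [-0.  1. -0.] F [-18.6   0.   14.1] w -0.0001 gf 9.2 q6 [ 0.34  0.42 -0.4   0.77  0.    0.07]
```

Left lane sticks at about 17 mm: the force rises with no motion. Next is the middle lane.

```bash
python3 nudge.py '[[0.03,0,0,0,0,0,0],[0.056,0,0,0,0,0,0],[0.056,-0.038,0,0,0,0,0],[0.056,-0.0758,0,0,0,0,0],[0.056,-0.0758,0,0,0,0,0],[0.026,-0.0758,0,0,0,0,0],[0.026,-0.0758,0,0,0,0,0]]' >/dev/null; python3 ck.py && 
python3 nudge.py '[[-0.004,0,0,0,0,0,0],[-0.008,0,0,0,0,0,0],[-0.010,0,0,0,0,0,0],[-0.010,0,0,0,0,0,0]]'>/dev/null; python3 ck.py && 
python3 nudge.py '[[-0.003,0,0,0,0,0,0],[-0.003,0,0,0,0,0,0]]'>/dev/null; python3 ck.py &&
python3 nudge.py '[[-0.003,0,0,0,0,0,0],[-0.003,0,0,0,0,0,0]]'>/dev/null; python3 ck.py &&
python3 nudge.py '[[-0.003,0,0,0,0,0,0],[-0.003,0,0,0,0,0,0]]'>/dev/null; python3 ck.py &&
python3 nudge.py '[[-0.003,0,0,0,0,0,0],[-0.003,0,0,0,0,0,0]]'>/dev/null; python3 ck.py &&
python3 nudge.py '[[-0.003,0,0,0,0,0,0],[-0.003,0,0,0,0,0,0]]'>/dev/null; python3 ck.py &&
python3 nudge.py '[[-0.003,0,0,0,0,0,0],[-0.003,0,0,0,0,0,0]]'>/dev/null; python3 ck.py &&
python3 nudge.py '[[-0.003,0,0,0,0,0,0],[-0.003,0,0,0,0,0,0]]'>/dev/null; python3 ck.py &&
python3 nudge.py '[[-0.003,0,0,0,0,0,0],[-0.003,0,0,0,0,0,0]]'>/dev/null; python3 ck.py
```

```text
t 3.65 rack mm [-114.2   -0.9   46.8] toolx [-1.     0.002 -0.006] tooly [ 0.002  1.    -0.   ] F [ 0.6 -1.   0.1] w 0.0001 gf 0.0 q6 [ 0.19  0.36 -0.48  0.72  0.   -0.08]
t 3.98 rack mm [-109.2    0.3   46.3] toolx [-1. -0.  0.] tooly [-0.  1. -0.] F [-2.4 -1.4  0.4] w 0.0 gf 0.9 q6 [ 0.19  0.38 -0.46  0.74 -0.   -0.08]
t 4.15 rack mm [-106.2    0.4   46.3] toolx [-1. -0.  0.] tooly [-0.  1.  0.] F [-2.1 -1.4 -0. ] w -0.0001 gf 1.1 q6 [ 0.19  0.38 -0.45  0.74  0.   -0.08]
t 4.32 rack mm [-102.8    0.3   46.3] toolx [-1. -0. -0.] tooly [-0.  1.  0.] F [-2.3  0.  -0.7] w 0.0002 gf 1.1 q6 [ 0.19  0.39 -0.44  0.74  0.   -0.08]
t 4.48 rack mm [-99.5   0.3  46.3] toolx [-1.  0. -0.] tooly [0. 1. 0.] F [-1.3 -0.1 -0.4] w 0.0002 gf 0.9 q6 [ 0.19  0.39 -0.43  0.74  0.   -0.08]
t 4.65 rack mm [-96.4   0.2  46.3] toolx [-1.     0.    -0.001] tooly [0. 1. 0.] F [-1.7 -0.7  0.3] w 0.0 gf 0.8 q6 [ 0.19  0.4  -0.42  0.75  0.   -0.08]
t 4.82 rack mm [-93.8   0.3  46.2] toolx [-1.  0.  0.] tooly [0.    1.    0.001] F [-2.6 -0.  -0.5] w -0.0003 gf 1.3 q6 [ 0.19  0.4  -0.42  0.75  0.   -0.08]
t 4.98 rack mm [-91.2   0.3  46.2] toolx [-1.     0.     0.001] tooly [0.    1.    0.001] F [-4.5  0.5  1.4] w -0.0 gf 2.1 q6 [ 0.19  0.41 -0.41  0.76  0.   -0.07]
t 5.15 rack mm [-88.2   0.2  46.2] toolx [-1.     0.     0.001] tooly [0. 1. 0.] F [-4.   0.5  1.8] w 0.0 gf 2.2 q6 [ 0.19  0.41 -0.4   0.76  0.   -0.07]
t 5.32 rack mm [-84.3   0.   46.4] toolx [-1.     0.    -0.001] tooly [ 0.  1. -0.] F [-3.6 -0.7 -0.7] w -0.0002 gf 1.5 q6 [ 0.19  0.42 -0.39  0.76 -0.   -0.07]
```

```bash

python3 nudge.py '[[-0.003,0,0,0,0,0,0],[-0.003,0,0,0,0,0,0]]'>/dev/null; python3 ck.py &&
python3 nudge.py '[[-0.003,0,0,0,0,0,0],[-0.003,0,0,0,0,0,0]]'>/dev/null; python3 ck.py &&
python3 nudge.py '[[-0.003,0,0,0,0,0,0],[-0.003,0,0,0,0,0,0]]'>/dev/null; python3 ck.py &&
python3 nudge.py '[[-0.003,0,0,0,0,0,0],[-0.003,0,0,0,0,0,0]]'>/dev/null; python3 ck.py &&
python3 nudge.py '[[-0.003,0,0,0,0,0,0],[-0.003,0,0,0,0,0,0]]'>/dev/null; python3 ck.py &&
python3 nudge.py '[[-0.003,0,0,0,0,0,0],[-0.003,0,0,0,0,0,0]]'>/dev/null; python3 ck.py
```

```text
t 5.48 rack mm [-81.1   0.   46.4] toolx [-1.     0.    -0.001] tooly [ 0.  1. -0.] F [-2.2 -0.7 -0.2] w -0.0002 gf 0.8 q6 [ 0.19  0.42 -0.38  0.76  0.   -0.07]
t 5.65 rack mm [-78.2   0.   46.4] toolx [-1.     0.    -0.001] tooly [ 0.  1. -0.] F [-1.4 -0.3 -1.2] w -0.0001 gf 0.8 q6 [ 0.19  0.43 -0.38  0.77  0.   -0.07]
t 5.82 rack mm [-75.2   0.   46.4] toolx [-1.     0.    -0.001] tooly [ 0.  1. -0.] F [-1.4 -1.4 -0.7] w 0.0001 gf 0.8 q6 [ 0.19  0.43 -0.37  0.77  0.   -0.07]
t 5.98 rack mm [-75.1   0.1  45.9] toolx [-1.     0.     0.004] tooly [ 0.  1. -0.] F [-7.3 -0.1  4. ] w 0.0002 gf 3.6 q6 [ 0.19  0.44 -0.36  0.78 -0.   -0.07]
t 6.15 rack mm [-75.1   0.1  45.4] toolx [-1.    0.    0.01] tooly [ 0.  1. -0.] F [-13.2  -0.7   8.8] w -0.0001 gf 6.7 q6 [ 0.19  0.44 -0.35  0.78 -0.   -0.07]
t 6.15 rack mm [-75.1   0.1  45.4] toolx [-1.    0.    0.01] tooly [ 0.  1. -0.] F [-13.2  -0.7   8.8] w -0.0001 gf 6.7 q6 [ 0.19  0.44 -0.35  0.78 -0.   -0.07]
```

Middle lane is home. Now the right lane.

```bash
python3 nudge.py '[[0.04,0,0,0,0,0,0],[0.079,0,0,0,0,0,0],[0.079,-0.038,0,0,0,0,0],[0.079,-0.075,0,0,0,0,0],[0.079,-0.075,0,0,0,0,0],[0.050,-0.075,0,0,0,0,0],[0.050,-0.075,0,0,0,0,0]]' >/dev/null; python3 ck.py && 
python3 nudge.py '[[-0.004,0,0,0,0,0,0],[-0.008,0,0,0,0,0,0],[-0.012,0,0,0,0,0,0],[-0.012,0,0,0,0,0,0]]'>/dev/null; python3 ck.py && 
python3 nudge.py '[[-0.003,0,0,0,0,0,0],[-0.003,0,0,0,0,0,0]]'>/dev/null; python3 ck.py &&
python3 nudge.py '[[-0.003,0,0,0,0,0,0],[-0.003,0,0,0,0,0,0]]'>/dev/null; python3 ck.py &&
python3 nudge.py '[[-0.003,0,0,0,0,0,0],[-0.003,0,0,0,0,0,0]]'>/dev/null; python3 ck.py &&
python3 nudge.py '[[-0.003,0,0,0,0,0,0],[-0.003,0,0,0,0,0,0]]'>/dev/null; python3 ck.py &&
python3 nudge.py '[[-0.003,0,0,0,0,0,0],[-0.003,0,0,0,0,0,0]]'>/dev/null; python3 ck.py &&
python3 nudge.py '[[-0.003,0,0,0,0,0,0],[-0.003,0,0,0,0,0,0]]'>/dev/null; python3 ck.py &&
python3 nudge.py '[[-0.003,0,0,0,0,0,0],[-0.003,0,0,0,0,0,0]]'>/dev/null; python3 ck.py &&
python3 nudge.py '[[-0.003,0,0,0,0,0,0],[-0.003,0,0,0,0,0,0]]'>/dev/null; python3 ck.py &&
python3 nudge.py '[[-0.003,0,0,0,0,0,0],[-0.003,0,0,0,0,0,0]]'>/dev/null; python3 ck.py &&
python3 nudge.py '[[-0.003,0,0,0,0,0,0],[-0.003,0,0,0,0,0,0]]'>/dev/null; python3 ck.py &&
python3 nudge.py '[[-0.003,0,0,0,0,0,0],[-0.003,0,0,0,0,0,0]]'>/dev/null; python3 ck.py &&
python3 nudge.py '[[-0.003,0,0,0,0,0,0],[-0.003,0,0,0,0,0,0]]'>/dev/null; python3 ck.py
```

```text
t 6.73 rack mm [-114.3  -76.2   47.4] toolx [-1.     0.002 -0.008] tooly [ 0.002  1.    -0.   ] F [ 0.9 -0.3  0.5] w 0.0003 gf 0.0 q6 [ 0.03  0.36 -0.47  0.72  0.   -0.23]
t 7.07 rack mm [-107.7  -74.7   46.4] toolx [-1. -0. -0.] tooly [-0.  1. -0.] F [ 0.1 -0.9  0.4] w 0.0001 gf 0.5 q6 [ 0.04  0.38 -0.45  0.74 -0.   -0.23]
t 7.23 rack mm [-104.9  -74.6   46.3] toolx [-1. -0.  0.] tooly [-0.  1.  0.] F [-1.4 -0.6  0.5] w 0.0 gf 0.9 q6 [ 0.04  0.39 -0.44  0.74  0.   -0.23]
t 7.4 rack mm [-101.8  -74.7   46.3] toolx [-1.  0. -0.] tooly [0. 1. 0.] F [-3.   0.2  0.1] w -0.0001 gf 1.0 q6 [ 0.04  0.39 -0.43  0.74  0.   -0.22]
t 7.57 rack mm [-98.6 -74.7  46.3] toolx [-1.  0. -0.] tooly [0. 1. 0.] F [-1.7  0.4  0.5] w -0.0002 gf 0.9 q6 [ 0.04  0.4  -0.43  0.75  0.   -0.22]
t 7.73 rack mm [-95.4 -74.8  46.3] toolx [-1.     0.    -0.001] tooly [0. 1. 0.] F [-1.2 -0.3 -0. ] w 0.0002 gf 0.9 q6 [ 0.05  0.4  -0.42  0.75  0.   -0.22]
t 7.9 rack mm [-92.4 -74.8  46.3] toolx [-1.     0.    -0.001] tooly [0. 1. 0.] F [-2.2  0.5  0.1] w -0.0 gf 0.8 q6 [ 0.05  0.41 -0.41  0.75  0.   -0.22]
t 8.07 rack 
[... 412 characters left out ...]
gf 0.8 q6 [ 0.05  0.42 -0.38  0.76  0.   -0.22]
t 8.57 rack mm [-80.4 -75.   46.4] toolx [-1.     0.    -0.001] tooly [ 0.  1. -0.] F [-2.2  0.1  0.1] w -0.0001 gf 0.8 q6 [ 0.05  0.43 -0.38  0.77  0.   -0.21]
t 8.73 rack mm [-77.4 -75.   46.4] toolx [-1.     0.    -0.001] tooly [ 0.  1. -0.] F [-1.2 -0.8  1.3] w 0.0001 gf 0.8 q6 [ 0.05  0.43 -0.37  0.77  0.   -0.21]
t 8.9 rack mm [-76.1 -74.9  46. ] toolx [-1.     0.     0.003] tooly [ 0.  1. -0.] F [-4.6 -0.5  2.3] w 0.0001 gf 2.5 q6 [ 0.05  0.44 -0.36  0.78 -0.   -0.21]
t 9.07 rack mm [-76.1 -74.8  45.4] toolx [-1.     0.001  0.008] tooly [ 0.001  1.    -0.   ] F [-11.8  -1.7   7.7] w -0.0002 gf 5.8 q6 [ 0.05  0.44 -0.35  0.78 -0.   -0.21]
```

Right lane is home. That makes the rack yaw about 0.253, so I'll update the frame. Next: back out, rise and move over the grip.

```bash
cat >> h.py <<'E'
YAW-=.0133
R2=np.array([[np.cos(YAW),-np.sin(YAW)],[np.sin(YAW),np.cos(YAW)]]);O2=O2-R2@[.0016,0]
E
python3 nudge.py '[[0.03,0,0,0,0,0,0],[0.04,0,0,0,0,0,0],[0.04,0,-0.04,0,0,0,0],[0.04,0.03,-0.08,0,0,0,0.05],[0.03,0.06,-0.11,0,0,0.0133,0.05],[-0.0,0.075,-0.11,0,0,0.0133,0.05],[-0.03,0.075,-0.11,0,0,0.0133,0.05],[-0.03,0.075,-0.11,0,0,0.0133,0.05]]'; python3 -c "
from h import *
st();to(-.045,0,.085)
for n in('scene','top'):cv2.imwrite(f'pics/b{n}.png',env.snapshot(n)[:,:,::-1])
crop('pics/bscene.png',225,150,160,120,5,'pics/b1.png')"
```

```text
time_s: 9.73
eef_pos: [0.5458, 0.1759, 0.1583]
ee_rot: [-0.399, 3.105, 0.003]
contact_force: [0.8, -0.0, 0.4]
gripper_width: 0.0502
grasp_force: 0.0
t 9.73 rack mm [-32.8   0.9 158.3] toolx [-1.    -0.002 -0.011] tooly [-0.002  1.     0.   ] F [ 0.7 -0.2  0.4] w 0.0502 gf 0.0 q6 [ 0.2   0.4  -0.1   1.06  0.   -0.05]
tool shift [ 0.013  -0.0009  0.0731]
```

View pics/b1.png

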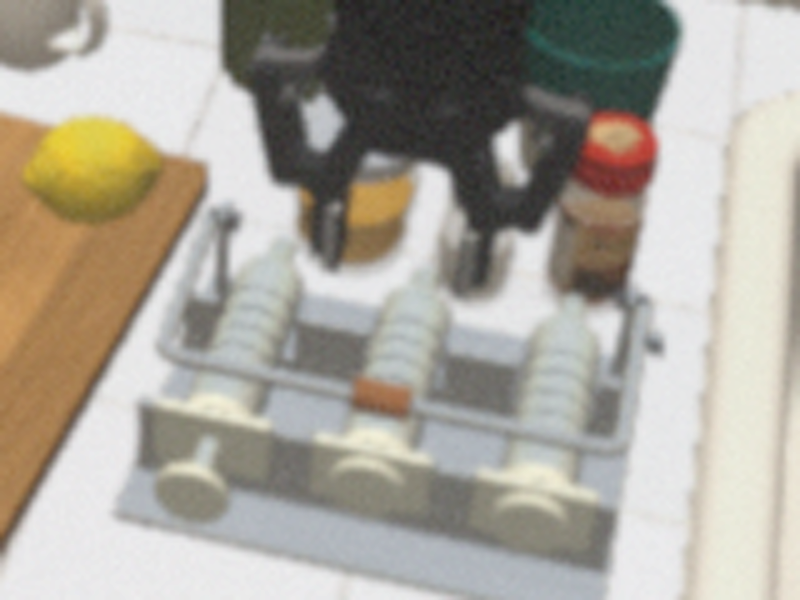

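The left plunger is part-way in and the other two are home. The grip is undisturbed at crop (382,395) with the fingers open above it. Descending.

```bash
python3 nudge.py '[[0.012,-0.001,0,0,0,0,0.045],[0.012,-0.001,0.035,0,0,0,0.045],[0.012,-0.001,0.072,0,0,0,0.045],[0.012,-0.001,0.072,0,0,0,0.045],[0.012,-0.001,0.072,0,0,0,0.045]]'; python3 -c "
from h import *
st();to(-.0455,0,.085)"
```

```text
time_s: 10.25
eef_pos: [0.5241, 0.1678, 0.0827]
ee_rot: [0.394, -3.11, 0.0]
contact_force: [0.2, -0.1, 0.9]
gripper_width: 0.0452
grasp_force: 0.0
t 10.25 rack mm [-55.8  -1.6  82.7] toolx [-1.     0.001  0.006] tooly [0.001 1.    0.001] F [ 0.1 -0.1  0.9] w 0.0452 gf 0.0 q6 [ 0.19  0.43 -0.26  0.89  0.   -0.06]
tool shift [-0.0103  0.0016 -0.0023]
```

```bash
python3 nudge.py '[[-0.0095,0.001,0,0,0,0,0.045],[-0.0095,0.001,0,0,0,0,0.045],[-0.0095,0.001,0,0,0,0,0.045],[-0.0095,0.001,0,0,0,0,0.045]]'; python3 -c "
from h import *
st();to(-.0455,0,.085)"; python3 nudge.py '[[0,0,0,0,0,0,0.02],[0,0,0,0,0,0,0.02],[0,0,0,0,0,0,0.02],[0,0,0,0,0,0,0.02],[0,0,0,0,0,0,0.02]]' 30;  python3 -c "
from h import *
st()"
```

```text
time_s: 10.58
eef_pos: [0.5372, 0.1722, 0.086]
ee_rot: [-0.396, 3.114, 0.0]
contact_force: [-0.3, 0.0, -0.6]
gripper_width: 0.0448
grasp_force: 0.0
t 10.58 rack mm [-42.   -0.6  86. ] toolx [-1.     0.    -0.002] tooly [ 0.  1. -0.] F [-0.2  0.1 -0.6] w 0.0448 gf 0.0 q6 [ 0.2   0.44 -0.23  0.9   0.   -0.06]
tool shift [0.0035 0.0006 0.001 ]
time_s: 11.0
eef_pos: [0.5365, 0.1719, 0.0852]
ee_rot: [-0.396, 3.116, -0.001]
contact_force: [-1.9, -0.5, 6.7]
gripper_width: 0.0254
grasp_force: 31.8
t 11.0 rack mm [-42.7  -0.7  85.2] toolx [-1.     0.    -0.001] tooly [ 0.     1.    -0.001] F [-1.9  0.   6.7] w 0.0254 gf 31.8 q6 [ 0.2   0.45 -0.23  0.89 -0.   -0.06]
```

Gripped: the opening is 25.4 mm against the grip's 26 mm. Now I'll swing it along the arc.

```bash
python3 nudge.py '[[-0.002,0,-0.011,0,0,0,0.02],[-0.0046,0,-0.0218,0,0,0,0.02],[-0.0085,0,-0.032,0,0,0,0.02],[-0.0134,0,-0.0421,0,0,0,0.02],[-0.0195,0,-0.0515,0,0,0,0.02],[-0.0261,0,-0.0603,0,0,0,0.02],[-0.0261,0,-0.0603,0,0,0,0.02],[-0.0261,0,-0.0603,0,0,0,0.02]]' 40;  python3 -c "
from h import *
st()"
```

```text
time_s: 11.67
eef_pos: [0.5603, 0.178, 0.1432]
ee_rot: [0.395, -3.113, 0.001]
contact_force: [-0.5, -2.7, -6.2]
gripper_width: 0.0251
grasp_force: 40.0
t 11.67 rack mm [-18.2  -0.7 143.2] toolx [-1.     0.     0.003] tooly [ 0.     1.    -0.001] F [-1.2 -2.5 -6.2] w 0.0251 gf 40.0 q6 [ 0.2   0.45 -0.06  1.06 -0.   -0.05]
```

```bash
python3 nudge.py '[[-0.0076,0,-0.008,0,0,0,0.02],[-0.016,0,-0.0153,0,0,0,0.02],[-0.0251,0,-0.0217,0,0,0,0.02],[-0.0347,0,-0.0271,0,0,0,0.02],[-0.045,0,-0.0315,0,0,0,0.02],[-0.0555,0,-0.0349,0,0,0,0.02],[-0.0663,0,-0.0373,0,0,0,0.02],[-0.0773,0,-0.0385,0,0,0,0.02]]';  python3 -c "
from h import *
st()"
```

```text
time_s: 12.33
eef_pos: [0.6355, 0.1974, 0.1824]
ee_rot: [0.395, -3.114, 0.002]
contact_force: [-1.2, -2.5, -2.5]
gripper_width: 0.0245
grasp_force: 39.3
t 12.33 rack mm [ 59.5  -0.8 182.4] toolx [-1.     0.     0.003] tooly [ 0.     1.    -0.001] F [-1.7 -2.1 -2.5] w 0.0245 gf 39.3 q6 [ 0.21  0.59  0.27  1.26 -0.   -0.05]
```

```bash
python3 nudge.py '[[-0.011,0,0,0,0,0,0.02],[-0.0222,0,0.001,0,0,0,0.02],[-0.033,0,0.003,0,0,0,0.02],[-0.033,0,0.003,0,0,0,0.02]]';  python3 -c "
from h import *
st()"
python3 nudge.py '[[0,0,0,0,0,0,0.06],[0,0,-0.01,0,0,0,0.06],[0,0,-0.05,0,0,0,0.06],[0,0,-0.08,0,0,0,0.06],[0.04,0,-0.10,0,0,0,0.06],[0.08,0,-0.10,0,0,0,0.06],[0.10,0,-0.10,0,0,0,0.06],[0.10,0,-0.10,0,0,0,0.06]]';  python3 -c "
from h import *
st()
cv2.imwrite('pics/c.png',env.snapshot('scene')[:,:,::-1]);crop('pics/c.png',225,150,160,120,5,'pics/c1.png')"
```

```text
time_s: 12.67
eef_pos: [0.6703, 0.2064, 0.1797]
ee_rot: [-0.396, 3.114, 0.0]
contact_force: [0.8, -1.9, 0.9]
gripper_width: 0.0246
grasp_force: 39.5
t 12.67 rack mm [ 95.4  -0.8 179.7] toolx [-1.     0.    -0.002] tooly [ 0.  1. -0.] F [ 0.3 -2.1  0.9] w 0.0246 gf 39.5 q6 [ 0.21  0.67  0.4   1.3  -0.   -0.04]
time_s: 13.33
eef_pos: [0.5661, 0.1806, 0.2817]
ee_rot: [0.397, -3.114, -0.001]
contact_force: [-0.6, -0.7, -0.4]
gripper_width: 0.0604
grasp_force: 0.0
t 13.33 rack mm [-11.9   0.3 281.7] toolx [-1.    -0.     0.003] tooly [-0.     1.     0.001] F [-0.7 -0.5 -0.4] w 0.0604 gf 0.0 q6 [ 0.2   0.42  0.25  1.41  0.   -0.05]
```

View pics/c1.png

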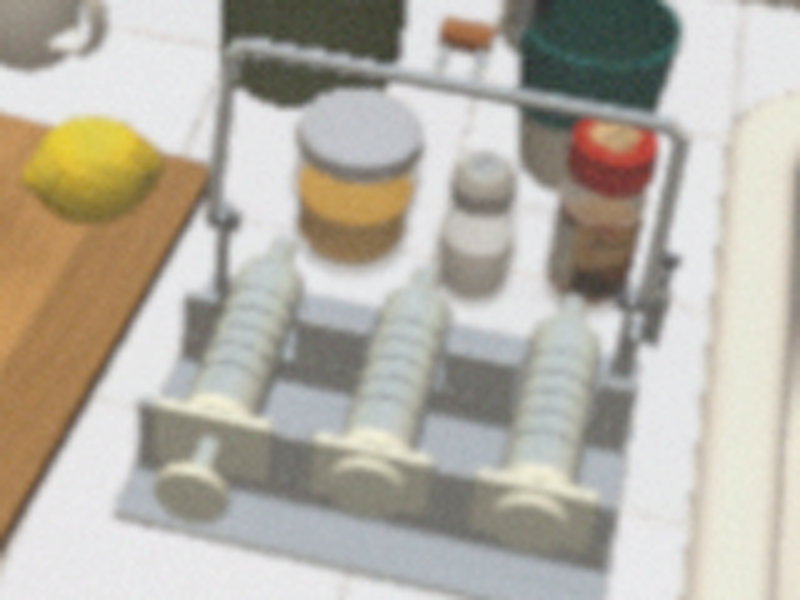

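The keeper stands open by itself, with its bar at crop y≈50–120 and its grip at (467,35). Next I'll measure the tumbler, lemon and board, and go above the left barrel.

```bash
python3 nudge.py '[[-0.007,0.035,0,0,0,0,0.06],[-0.007,0.0747,0.03,0,0,0,0.06],[-0.007,0.0747,0.07,0,0,0,0.06],[-0.007,0.0747,0.11,0,0,0,0.06],[-0.007,0.0747,0.15,0,0,0,0.06],[-0.007,0.0747,0.17,0,0,0,0.06],[-0.007,0.0747,0.17,0,0,0,0.06],[-0.007,0.0747,0.17,0,0,0,0.06]]' 40 >/dev/null;  python3 -c "
from h import *
np.set_printoptions(precision=4,suppress=True)
st();to(-.005,.075,.034)
print('tumbler rim',plane('top',(155,210),.162),plane('scene',(196,195),.025))
print('lemon',plane('top',(204,178),.05),plane('scene',(243,184),.05))
print(w(-.005,.075,.0))
a,b=np.array([.349,.511]),np.array([.379,.298]);print(np.linalg.norm(a-b))
print('board pts scene',[plane('scene',p,.02)[:2] for p in((146,249),(212,263),(267,179))])
"
```

```text
t 14.05 rack mm [  0.4  74.4 109.7] toolx [-1.     0.     0.002] tooly [0. 1. 0.] F [-0.3 -0.2  0.4] w 0.0599 gf 0.0 q6 [ 0.32  0.52 -0.03  1.02  0.    0.07]
tool shift [0.0053 0.0006 0.0757]
tumbler rim [0.5637 0.4753 0.162 ] [0.5556 0.4904 0.025 ]
lemon [0.6426 0.3897 0.05  ] [0.6359 0.3918 0.05  ]
[0.5541 0.2546 0.    ]
0.21510230124292026
board pts scene [array([0.3448, 0.4763]), array([0.3938, 0.3206]), array([0.7211, 0.3658])]
```

```bash
python3 nudge.py '[[0.005,0.0006,0.03,0,0,0,0.06],[0.005,0.0006,0.06,0,0,0,0.06],[0.005,0.0006,0.075,0,0,0,0.06],[0.005,0.0006,0.075,0,0,0,0.06],[0.005,0.0006,0.075,0,0,0,0.06]]' ;  python3 -c "
from h import *
st()"; python3 nudge.py '[[0,0,0,0,0,0,0.025],[0,0,0,0,0,0,0.025],[0,0,0,0,0,0,0.025],[0,0,0,0,0,0,0.025],[0,0,0,0,0,0,0.025],[0,0,0,0,0,0,0.025]]' 40;  python3 -c "
from h import *
st()"
```

```text
time_s: 14.47
eef_pos: [0.5565, 0.2552, 0.0372]
ee_rot: [-0.396, 3.114, 0.001]
contact_force: [-0.2, 0.0, -0.8]
gripper_width: 0.0599
grasp_force: 0.0
t 14.47 rack mm [-2.5 74.9 37.2] toolx [-1.     0.    -0.003] tooly [0. 1. 0.] F [-0.2  0.1 -0.8] w 0.0599 gf 0.0 q6 [ 0.33  0.58 -0.14  0.85  0.    0.07]
time_s: 14.97
eef_pos: [0.5573, 0.2557, 0.0382]
ee_rot: [-0.396, 3.111, 0.002]
contact_force: [0.2, -0.3, 6.5]
gripper_width: 0.0348
grasp_force: 39.3
t 14.97 rack mm [-1.7 75.2 38.2] toolx [-1.    -0.    -0.006] tooly [-0.     1.     0.001] F [ 0.1 -0.3  6.5] w 0.0348 gf 39.3 q6 [ 0.33  0.58 -0.15  0.84  0.    0.07]
```

```bash
python3 nudge.py '[[0,0,-0.01,0,0,0,0.025],[0,0,-0.02,0,0,0,0.025],[0,0,-0.04,0,0,0,0.025],[0,0,-0.06,0,0,0,0.025],[0,0,-0.09,0,0,0,0.025],[0,0,-0.12,0,0,0,0.025],[0,0,-0.12,0,0,0,0.025],[0,0,-0.12,0,0,0,0.025]]' 60;  python3 -c "
from h import *
st()
s=env.read_state();print(np.round(Ro.from_rotvec(s['ee_rot']).inv().apply([.441-s['eef_pos'][0],.411-s['eef_pos'][1],0]),4))
cv2.imwrite('pics/d.png',env.snapshot('scene')[:,:,::-1]);crop('pics/d.png',200,100,160,150,4,'pics/d1.png')"
```

```text
time_s: 15.63
eef_pos: [0.5546, 0.2547, 0.1583]
ee_rot: [-0.396, 3.115, 0.001]
contact_force: [-2.2, -0.6, 1.5]
gripper_width: 0.0345
grasp_force: 60.1
t 15.63 rack mm [ -4.5  74.9 158.3] toolx [-1.     0.    -0.002] tooly [0. 1. 0.] F [-2.3  0.   1.5] w 0.0345 gf 60.1 q6 [0.33 0.48 0.03 1.12 0.   0.07]
[ 7.080e-02  1.798e-01 -1.000e-04]
```

View pics/d1.png

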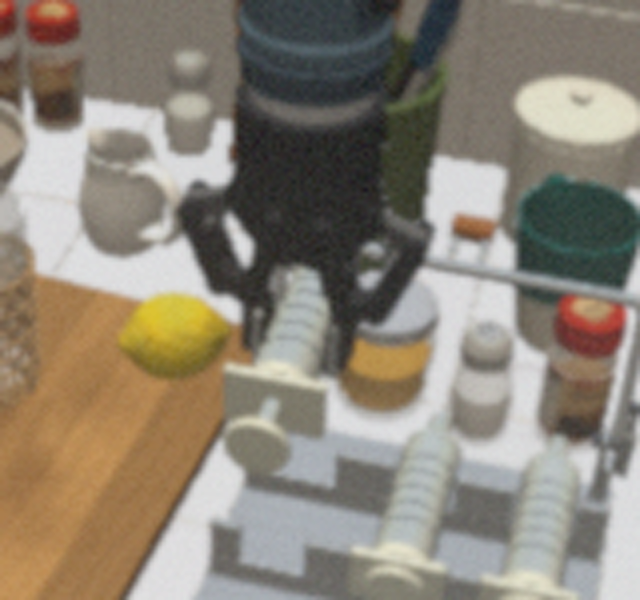

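The syringe is held level with its plunger still part-way, and the keeper is still up. I'll move back first, then left while turning.

```bash
python3 nudge.py '[[0.035,0,0,0,0,-0.12,0.025],[0.07,0,0,0,0,-0.24,0.025],[0.10,0,0,0,0,-0.36,0.025],[0.11,0.03,0,0,0,-0.48,0.025],[0.11,0.06,0,0,0,-0.6,0.025],[0.10,0.09,0,0,0,-0.72,0.025],[0.09,0.12,0,0,0,-0.84,0.025],[0.08,0.15,0,0,0,-0.96,0.025]]' >/dev/null;  python3 -c "
from h import *
st()
s=env.read_state();R=Ro.from_rotvec(s['ee_rot']);print(s['eef_pos'],np.round(R.inv().apply([.441-s['eef_pos'][0],.411-s['eef_pos'][1],0]),4),R.as_matrix()[:,0])"
```

```text
t 16.35 rack mm [-84.4 226.2 155.1] toolx [-0.569 -0.822 -0.   ] tooly [-0.822  0.569 -0.   ] F [-0.4  0.1 -1.5] w 0.0343 gf 60.2 q6 [ 0.61  0.43 -0.07  1.08 -0.   -0.61]
[0.43940767 0.38111943 0.15510058] [-0.0286  0.0088  0.    ] [-3.44823789e-01 -9.38667405e-01 -2.38520458e-04]
```

```bash
python3 nudge.py '[[-0.0286,0.0088,0,0,0,-0.12,0.025],[-0.0286,0.0088,0,0,0,-0.24,0.025],[-0.0286,0.0088,0.02,0,0,-0.36,0.025],[-0.0286,0.0088,0.04,0,0,-0.49,0.025],[-0.0286,0.0088,0.07,0,0,-0.49,0.025],[-0.0286,0.0088,0.09,0,0,-0.49,0.025],[-0.0286,0.0088,0.10,0,0,-0.49,0.025],[-0.0286,0.0088,0.10,0,0,-0.49,0.025]]' >/dev/null;  python3 -c "
from h import *
st()
s=env.read_state();R=Ro.from_rotvec(s['ee_rot']);print(s['eef_pos'],R.as_matrix())"
```

```text
t 17.02 rack mm [-77.5 252.4  52.2] toolx [-0.121 -0.993  0.003] tooly [-0.993  0.121  0.005] F [-0.4 -0.1 -1.4] w 0.0342 gf 60.1 q6 [ 0.64  0.55 -0.15  0.87  0.   -1.06]
[0.43949641 0.40817208 0.05215802] [[ 0.13169107 -0.99128044 -0.00453417]
 [-0.99128698 -0.13167649 -0.00337896]
 [ 0.00275245  0.00493964 -0.99998401]]
```

```bash
python3 nudge.py '[[0,0,0.005,0,0,0,0.025],[0,0,0.01,0,0,0,0.025],[0,0,0.014,0,0,0,0.025],[0,0,0.018,0,0,0,0.025],[0,0,0.018,0,0,0,0.025],[0,0,0.018,0,0,0,0.025]]' >/dev/null; python3 -c "
from h import *
st()"; python3 nudge.py '[[0,0,0.002,0,0,0,0.025],[0,0,0.002,0,0,0,0.025],[0,0,0.002,0,0,0,0.025]]' >/dev/null;  python3 -c "
from h import *
st();
cv2.imwrite('pics/e.png',env.snapshot('scene')[:,:,::-1]);crop('pics/e.png',130,120,130,150,4,'pics/e1.png')"
```

```text
t 17.52 rack mm [-75.2 253.3  37.3] toolx [-0.121 -0.993 -0.   ] tooly [-0.993  0.121 -0.   ] F [-0.5 -0.6 -1.3] w 0.0341 gf 60.1 q6 [ 0.64  0.56 -0.17  0.84  0.   -1.06]
t 17.77 rack mm [-75.1 253.4  35.3] toolx [-0.121 -0.993 -0.   ] tooly [-0.993  0.121 -0.   ] F [-0.4  0.2 -0.3] w 0.0345 gf 60.1 q6 [ 0.64  0.56 -0.17  0.83  0.   -1.06]
```

View pics/e1.png

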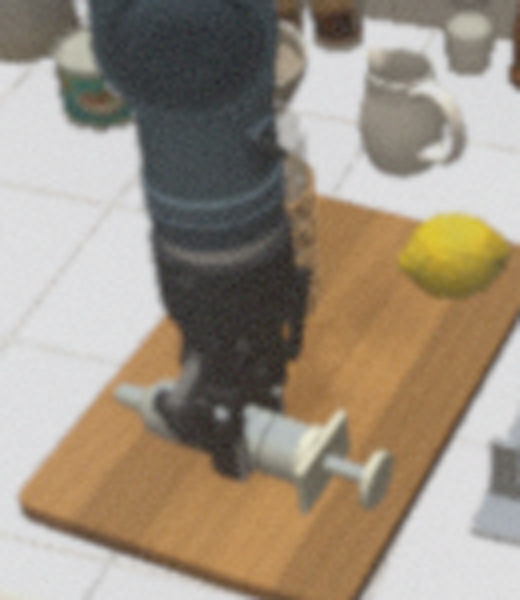

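The syringe lies across the board's near half, over the wood at both ends and just touching. I'll lower a bit more and release.

```bash
python3 nudge.py '[[0,0,0.001,0,0,0,0.025],[0,0,0.002,0,0,0,0.025],[0,0,0.002,0,0,0,0.025]]' >/dev/null; python3 -c "
from h import *
st()"; python3 nudge.py '[[0,0,0,0,0,0,0.04],[0,0,0,0,0,0,0.05],[0,0,0,0,0,0,0.06],[0,0,0,0,0,0,0.06]]' 20 >/dev/null; python3 nudge.py '[[0,0,-0.02,0,0,0,0.06],[0,0,-0.05,0,0,0,0.06],[0,0,-0.09,0,0,0,0.06],[0,0,-0.13,0,0,0,0.06],[0,0,-0.17,0,0,0,0.06],[0,-0.0,-0.19,0,0,0,0.06],[0,0.03,-0.19,0,0,0,0.06],[0,0.06,-0.19,0,0,0,0.06]]' >/dev/null;python3 nudge.py '[[0,0,0,0,0,0,0.06],[0,0,0,0,0,0,0.06]]'; python3 -c "
from h import *
cv2.imwrite('pics/f.png',env.snapshot('scene')[:,:,::-1]);crop('pics/f.png',130,100,240,180,3,'pics/f1.png')"
```

```text
t 18.07 rack mm [-75.3 253.3  33. ] toolx [-0.121 -0.993  0.   ] tooly [-0.993  0.121  0.   ] F [ 0.9 -0.4 -1.1] w 0.0338 gf 60.1 q6 [ 0.64  0.57 -0.18  0.83  0.   -1.06]
time_s: 19.23
eef_pos: [0.3806, 0.4015, 0.2234]
ee_rot: [2.364, -2.068, 0.0]
contact_force: [0.5, -0.6, -0.3]
gripper_width: 0.0602
grasp_force: 0.0
```

View pics/f1.png

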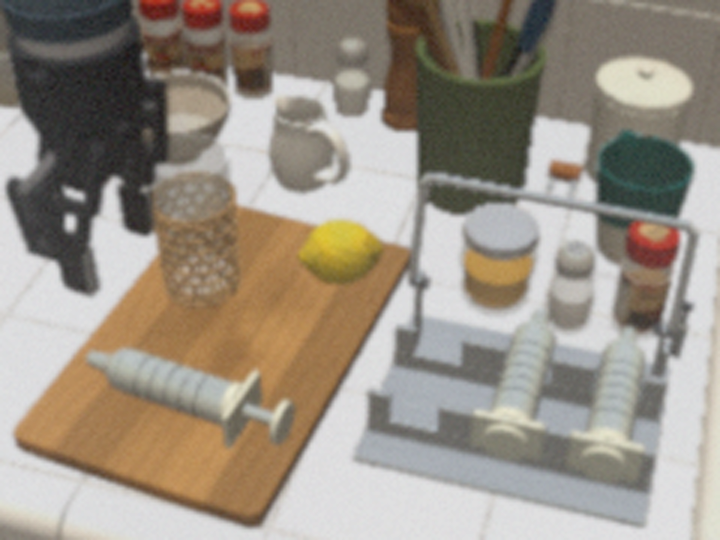

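The stuck syringe lies flat on the board with its plunger part-way. The two good ones are in the rack with plungers home, the keeper is up, and the tumbler, lemon and jars look untouched.

```bash
python3 -c "
from workcell import env
print(env.hand_in())"
```

```text
the job is handed in; nothing more can be done
None
```

The job is handed in: the middle and right plungers are fully home, the keeper stays open, and the left syringe, which stuck at about 20 mm, lies on the chopping board with its plunger as it stuck and everything else left in place.

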